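# Feel along the roller-track wheels

### The job

Check that the bin lane on the bench runs freely: run the fingertips lightly along the tops of the wheels of both rows, from the low entry bar towards the tall end stop, so that every one of the twelve wheels visibly turns the way a bin would roll it. Do not bear down on the track, and leave the fittings and other things lying about untouched where they are.

Things in the scene. Friction and masses are not known exactly. Their poses are not given: they have to be found in the camera images.
- lane: Roller-track lane fixed to the bench: two rows of six grey plastic wheels, each row in a steel U-channel 36 mm wide, 365 mm long. Wheels 40 mm in diameter, 22 mm wide, 50 mm apart along the row; tops level, 65 mm above the bench, 8 mm above the channel edges. Rows run along the lane's y, 150 mm apart (near row x = -75 mm, far row x = +75 mm). Origin: middle of the lane, at bench height.
- near_row (a point): Middle of the near row (the one closer to the robot), on its centre line at the height of the wheel tops: half-way between the third and fourth wheels. The wheels' highest points lie 25, 75 and 125 mm to either side of it along the row.
- far_row (a point): The same point of the far row.
- stop: End stop, fixed: an upright steel plate across one end of the lane (left or right end, it varies), 210 mm wide, 5 mm thick, 95 mm high (30 mm above the wheel tops), round rubber buffers on its faces. Origin: middle of its foot on the bench, 73 mm beyond the centres of the last wheels.
- entry: The loading end, fixed: a low bar with a rounded white plastic top across the other end of the lane, 210 mm wide, 22 mm thick, 54 mm high (lower than the wheel tops). Origin: middle of its foot on the bench, 73 mm before the first wheels' centres.
- wheel_n0 (a joint): Turn of wheel 1 of 6 of the near row, counted from the right-hand (-y) end, rad; 0 at the start, grows as the top of the wheel moves to the lane's +y (left), falls as it moves to -y. Turns without limit on a fixed axle with slight bearing drag: a light rub turns it and it stops soon after.
- wheel_n1 (a joint): The same for wheel 2 of the near row.
- wheel_n2 (a joint): The same for wheel 3 of the near row.
- wheel_n3 (a joint): The same for wheel 4 of the near row.
- wheel_n4 (a joint): The same for wheel 5 of the near row.
- wheel_n5 (a joint): The same for wheel 6 of the near row.
- wheel_f0 (a joint): Turn of wheel 1 of 6 of the far row, counted from the right-hand (-y) end, rad; 0 at the start, grows as the top of the wheel moves to the lane's +y (left), falls as it moves to -y. Turns without limit on a fixed axle with slight bearing drag: a light rub turns it and it stops soon after.
- wheel_f1 (a joint): The same for wheel 2 of the far row.
- wheel_f2 (a joint): The same for wheel 3 of the far row.
- wheel_f3 (a joint): The same for wheel 4 of the far row.
- wheel_f4 (a joint): The same for wheel 5 of the far row.
- wheel_f5 (a joint): The same for wheel 6 of the far row.
- coupling: Loose white plastic pipe coupling, a tube 48 mm across and 45 mm high, standing on the bench between the two rows. To be left alone. Origin: its underside.
- nipple: Loose brass hexagon nipple, about 42 mm across the corners and 38 mm high, standing on end between the two rows. To be left alone. Origin: its underside.
- ball_valve: Loose brass ball valve, 74 mm long, 56 mm high, with a lever on top that reaches 75 mm from its middle. To be left alone.
- compound_jar: Loose jar of jointing compound, 64 mm across, 85 mm high. To be left alone.
- wrench: Loose open wrench 200 mm long lying on the bench. To be left alone.
- fitting_carton: Loose carton 110 x 150 x 75 mm on the bench. To be left alone.
- elbow: Loose white plastic pipe elbow, about 67 mm high, standing on the bench. To be left alone.
There are look-alikes about, which are no part of the job. Of the things shaped like the stop, the steel one is meant.

How it is judged:
By the outcome, as a careful person would: the job done as asked, in the order asked, and still so for the second after the job is handed in, with the robot touching nothing.
It also fails if it takes over 56 s, if anything falls off the work surface, if the arm or the gripper's body presses on something with over 40 N, if the wrist force passes 120 N, or if a joint passes its speed limit or range.

### The arm

A 6-joint arm with a two-finger parallel gripper is mounted at the origin on the work surface. World frame = base frame: x ahead of the robot, y to its left, z up, the work surface at z = 0. Lengths are in m, angles in rad, forces in N, time in s.
With the tool pointing down it reaches from about 0.375 to 0.925 m from the base axis. Payload 5.7 kg.
Tool frame: the origin (TCP) lies on the centre line of the jaws, within the pads' length; the fingertips stand 19 mm ahead of it and the grasp point (between the pads) is the TCP (ctrl.nose_length is the z of the fingertips in the tool frame, in m); z points along the fingers, y is the line along which they close (so a half turn about z gives the same grasp; the last joint's range is limited). The gripper opens to 85 mm and grips with 20 to 120 N. Pads are 22 mm wide; open, the fingers measure 114 mm over their backs; the gripper's body (76 mm by 85 mm) begins 54 mm behind the grasp point. The pads swing forward as they close: fully open they stand 13 mm farther back than shut.
Start: joints at [1.036, 0.359, 1.51, -0, 1.272, -0.115], TCP at [0.245, 0.548, 0.25] pointing down, gripper open.
Joint ranges: [-2.97, 2.97], [-1.01, 2.36], [0.21, 2.38], [-0.96, 4.11], [0.2, 2.71], [-2.98, 2.98]. Speed limits (rad/s): [2.39, 2.39, 3.14, 3.14, 3.14, 3.14].

### API

Orientations are given as [roll, pitch, yaw] about the fixed x, y, z axes, in that order (R = Rz(yaw) Ry(pitch) Rx(roll)).
In Python, from plant import ctrl, optics gives the robot as it stands. The module is installed in compiled form; this text tells all that it offers.
- The arm moves only by the tool send_rows, never from a script. Its argument "increments" is a list of rows, each an object of numbers: "rx", "ry", "rz": the turn, a rotation vector about the tool's x, y, z in degrees; "dx", "dy", "dz": the shift along the tool's x, y, z in mm; "gripper": the opening in per cent of the stroke, from 0 (shut) to 100 (fully open). A call has 1 to 8 rows; each row shifts and turns the commanded pose from where the row before left it, along the tool's axes as they then stand; what a row does not reach is not made up. A row lasts 1/10 s, in which the tool goes at most 50 mm and 8.59 degrees, less where a joint would pass 70% of its speed; a pose out of reach is approached as far as the arm can. A call is refused whole if a number of a shift passes 50 or a number of a turn 8.59, either way. A call with a gripper value outside its range is refused whole. The fingers move at their own pace and stop on an object; "newtons" is the grip in N (left out, the last holds). Time passes only in rows, so rows that do not move let the fingers close. It gives the time, the measured TCP pose, the force and the opening at its end, in the units of the state.
- ctrl.get_obs(): the state, without advancing time (a new reading comes with each control period).
- optics.get_image(name): name is "side" or "top"; returns a dict with "color" (384x512x3 uint8, red, green, blue), "intrinsics" (3x3 intrinsics, pixels), "world_from_camera" (4x4, takes a point from camera to world coordinates). Camera axes: x right, y down, z forward; pixel columns grow to the right and rows downward; lengths in m; the calibration is good to about 2 mm. A picture is of the moment at which its call begins. There is no depth.
- ctrl.hand_in(): hands the job in, once; it reports no verdict.
The state is a dict: "t": time; "qpos": joint angles; "qd": joint speeds; "effort": joint torques, N m; "tcp_pos": TCP position; "ee_rot": TCP orientation; "ft_force": force on the tool from outside, world axes, zero at the start; "torque": the same for the moment, N m; "finger_gap": opening from 0.0 (shut) to 1.0 (fully open).
Only numpy, scipy, OpenCV 4.12 (cv2) and the standard library are available. Lean on these libraries where they do the work, as an engineer would, in place of code of your own. Each camera call takes 0.05 s, during which the arm holds its last target. There are 200 camera calls.

## Working session

There is one attempt and no reset: what is moved stays moved. The work goes in short steps, Python scripts to look and compute and a tool call to move; the robot and the scene stay as the last step left them, time stands still between calls to the robot, and variables do not carry over. Pictures are saved under pics/ and viewed, on a budget of 10 in all, crops included, one or two more only if the job needs it, and the job is handed in when it is done.

Besides the shell and the picture viewer there is one more tool, called by a JSON object that holds its "fn" and its "kwargs". send_rows: Moves the arm, as the interface text tells. Its arguments: {"type":"object","properties":{"increments":{"type":"array"},"newtons":{"type":"number"}},"required":["increments"]}

```bash
mkdir -p pics; cat > h.py <<'E'
import numpy as np, cv2
from plant import ctrl, optics
def ray(im,u,v,z):
    K=im["intrinsics"];T=im["world_from_camera"]
    d=T[:3,:3]@np.linalg.solve(K,[u,v,1.]);o=T[:3,3]
    return o+d*(z-o[2])/d[2]
def proj(im,p):
    T=np.linalg.inv(im["world_from_camera"]);c=im["intrinsics"]@(T[:3,:3]@np.array(p)+T[:3,3]);return c[:2]/c[2]
E
python3 - <<'E'
from h import *
import pickle
for n in("top","side"):
    im=optics.get_image(n);pickle.dump(im,open(n+".pkl","wb"))
    cv2.imwrite(f"pics/{n}0.png",cv2.resize(im["color"][:,:,::-1],(800,600)))
    print(n,im["world_from_camera"].round(3).tolist())
o=ctrl.get_obs();print(o,ctrl.nose_length)
E
```

```text
top [[-0.003, -0.979, 0.204, 0.159], [-1.0, 0.004, 0.005, 0.012], [-0.006, -0.204, -0.979, 1.442], [0.0, 0.0, 0.0, 1.0]]
side [[0.95, -0.192, 0.247, 0.079], [-0.313, -0.608, 0.73, -1.097], [0.01, -0.771, -0.637, 1.05], [0.0, 0.0, 0.0, 1.0]]
{'t': 0.1, 'qpos': array([ 1.03590937e+00,  3.59432508e-01,  1.51135941e+00,  1.83024695e-05,
        1.27252488e+00, -1.15089706e-01]), 'qd': array([ 0.00112627, -0.00252202, -0.00234502,  0.00051818,  0.00015238,
        0.00307469]), 'effort': array([-9.30326642e-04, -5.28657281e+01, -2.79343396e+01, -3.09653151e-04,
        5.16718181e-03,  5.56658591e-06]), 'tcp_pos': array([0.24422879, 0.54737818, 0.24952451]), 'ee_rot': array([-3.13988192e+00, -2.15363031e-04,  2.72178982e+00]), 'ft_force': array([ 0.14339902, -0.46072581, -0.17250737]), 'torque': array([-0.01857826,  0.03594049,  0.00736081]), 'finger_gap': 0.9967518167078757} 0.019
```

View pics/top0.png

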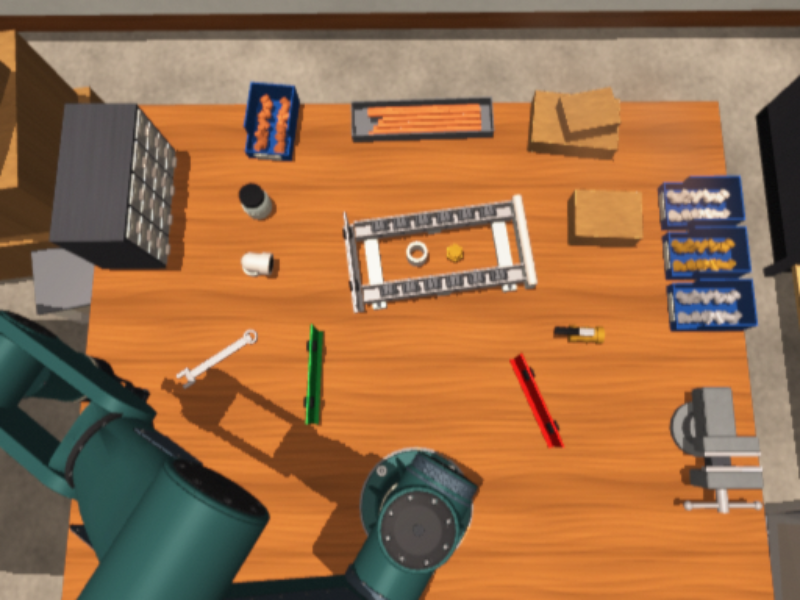

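View pics/side0.png

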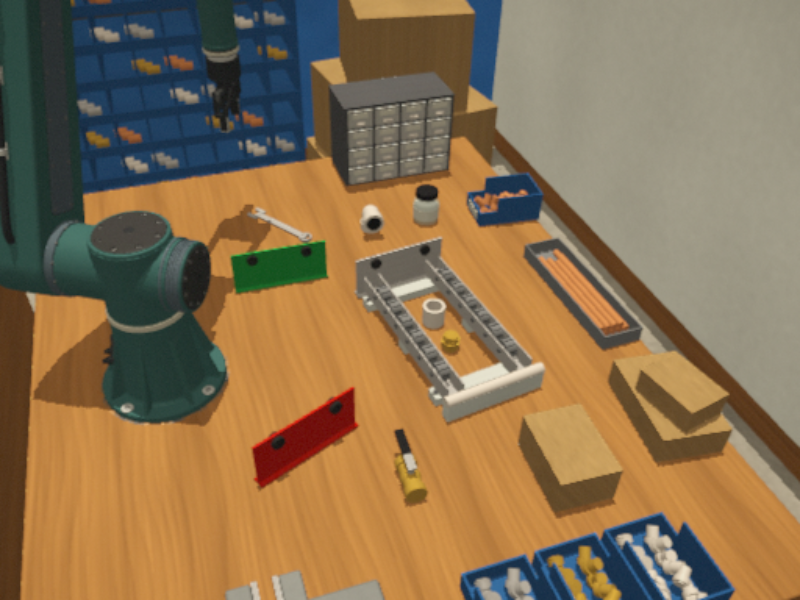

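The top picture shows the lane with its steel stop at the left end (352,262) and the white entry bar at the right end (525,242). The stop look-alikes are the green plate at (313,375) and the red plate at (537,400). The steel plate fixed to the lane is the one meant, and the side view agrees (400,265). The sweep therefore runs from -y to +y. Next I measure the lane pose and check it in a crop.

```bash
cat > m.py <<'E'
from h import *
import pickle
T=pickle.load(open("top.pkl","rb"));S=pickle.load(open("side.pkl","rb"))
# bar + channels: low-saturation mask, plane at channel-edge height
c=T["color"];hsv=cv2.cvtColor(c,cv2.COLOR_RGB2HSV)
m=((hsv[:,:,1]<70)).astype(np.uint8)*255
r=np.zeros_like(m);r[118:205,212:350]=1;m*=r
# rectified view at wheel-top height z=.065, 0.5mm... map world grid -> pixel
def rect(im,z,x0=.40,x1=.75,y0=-.30,y1=.25,s=1400):
    xs=np.arange(x1,x0,-1/s);ys=np.arange(y1,y0,-1/s)
    X,Y=np.meshgrid(xs,ys,indexing="ij")
    P=np.stack([X,Y,np.full_like(X,z),np.ones_like(X)],-1)@np.linalg.inv(im["world_from_camera"]).T
    q=P[...,:3]@im["intrinsics"].T;q=q[...,:2]/q[...,2:]
    return cv2.remap(im["color"],q[...,0].astype("f4"),q[...,1].astype("f4"),cv2.INTER_CUBIC)
# entry bar: brightest white
w=((hsv[:,:,1]<45)&(hsv[:,:,2]>190)).astype(np.uint8)*255*r
n,l,st,ce=cv2.connectedComponentsWithStats(w)
for i in range(1,n):
    if st[i,4]>30:
        ys,xs=np.where(l==i);b=cv2.minAreaRect(np.stack([xs,ys],1).astype("f4"))
        print(st[i],b,ray(T,*b[0],.05).round(4),[ray(T,*p,.05)[:2].round(4).tolist() for p in cv2.boxPoints(b)])
a=rect(T,.065)
for k in range(11):
    x=int((.25-(.25-.05*k))*1400);cv2.line(a,(x,0),(x,489),(255,255,0),1)
    cv2.putText(a,f"{.25-.05*k:.2f}",(x,10),0,.35,(255,0,0))
for k in range(7):
    y=int(.05*k*1400);cv2.line(a,(0,y),(769,y),(255,255,0),1);cv2.putText(a,f"{.75-.05*k:.2f}",(0,y+12),0,.35,(255,0,0))
cv2.imwrite("pics/rect.png",a[:,:,::-1])
E
python3 m.py
```

```text
[329 125  14  57 253] ((335.6601867675781, 153.05532836914062), (56.8791618347168, 5.4170637130737305), 80.7538833618164) [ 0.5824 -0.25    0.05  ] [[0.686, -0.2282], [0.6892, -0.2475], [0.4819, -0.2712], [0.4788, -0.2524]]
[318 133   9   6  44] ((322.0, 135.5), (5.0, 8.0), 90.0) [ 0.648  -0.2039  0.05  ] [[0.6575, -0.1899], [0.6573, -0.2185], [0.6386, -0.2178], [0.6387, -0.1893]]
[315 142  13  29 239] ((320.85137939453125, 156.1081085205078), (29.42742156982422, 8.219949722290039), 80.53767395019531) [ 0.5714 -0.1972  0.05  ] [[0.6228, -0.1759], [0.6277, -0.2049], [0.5208, -0.2182], [0.516, -0.1896]]
[228 145  10   6  49] ((232.5, 147.5), (5.0, 9.0), 90.0) [0.6047 0.1158 0.05  ] [[0.6141, 0.132], [0.6139, 0.0999], [0.5953, 0.0997], [0.5955, 0.1317]]
[221 149   8  51  91] ((224.2615509033203, 174.09230041503906), (50.358097076416016, 1.9845556020736694), 82.87498474121094) [0.5074 0.1437 0.05  ] [[0.5985, 0.1597], [0.5994, 0.1527], [0.4186, 0.1282], [0.4177, 0.135]]
[234 153  11  30 233] ((238.64198303222656, 167.20790100097656), (29.13941764831543, 7.971680164337158), 82.23483276367188) [0.5321 0.0934 0.05  ] [[0.5832, 0.1148], [0.587, 0.0868], [0.4818, 0.0723], [0.478, 0.0999]]
[261 155  12  13  53] ((266.5, 161.0), (12.0, 11.0), 90.0) [ 0.5543 -0.0048  0.05  ] [[0.5765, 0.0145], [0.5763, -0.0244], [0.5324, -0.0241], [0.5325, 0.0147]]
[325 173  10   7  58] ((329.5, 176.0), (9.0, 6.0), 0.0) [ 0.4989 -0.225   0.05  ] [[0.4882, -0.2089], [0.5098, -0.2097], [0.5097, -0.2412], [0.488, -0.2403]]
[233 185  10   8  67] ((237.5, 188.5), (7.0, 9.0), 90.0) [0.4555 0.0968 0.05  ] [[0.468, 0.1126], [0.4679, 0.0812], [0.443, 0.081], [0.4431, 0.1124]]
```

View pics/rect.png

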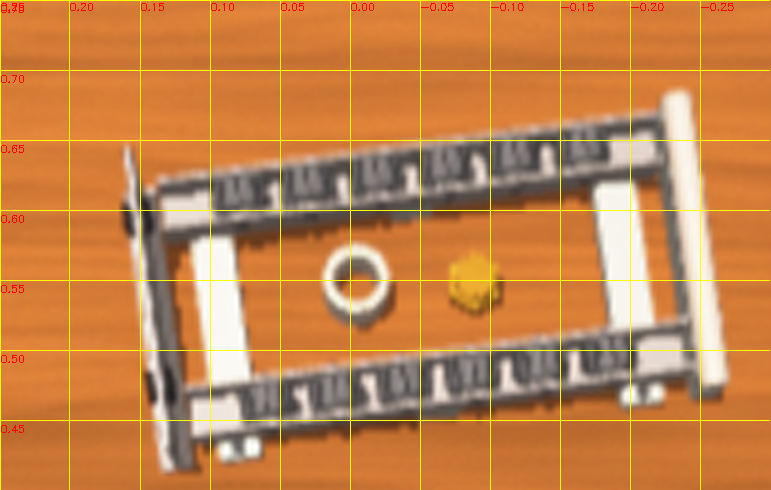

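The rectified view shows a lane yaw of about 7.5°, with the centre near (0.555,-0.053). The stop is the steel plate at the left (y about +0.145) and the entry bar is at the right. I check this with the lane outline projected into both views.

```bash
cat > ov.py <<'E'
from h import *
import pickle
C=np.array([.555,-.053]);th=np.radians(7.5)
def W(x,y,z): return [C[0]+x*np.cos(th)-y*np.sin(th),C[1]+x*np.sin(th)+y*np.cos(th),z]
out=[]
for n,(u0,v0,w,h) in (("top",(212,118,140,90)),("side",(215,140,145,135))):
    im=pickle.load(open(n+".pkl","rb"));s=5 if n=="top" else 4
    a=cv2.resize(im["color"][v0:v0+h,u0:u0+w],None,fx=s,fy=s,interpolation=cv2.INTER_CUBIC)
    P=lambda *p:tuple(int(round(k)) for k in ((proj(im,W(*p))-[u0,v0]+.5)*s))
    def poly(pts,col): cv2.polylines(a,[np.array([P(*p) for p in pts])],True,col,1)
    for x in(-.075,.075):
        poly([(x-.018,-.1825,.057),(x+.018,-.1825,.057),(x+.018,.1825,.057),(x-.018,.1825,.057)],(255,0,255))
        for k in range(6): cv2.circle(a,P(x,-.125+.05*k,.065),2,(255,0,0),-1)
    for y,t,z in((-.198,.011,.054),(.198,.0025,.095)): poly([(-.105,y-t,z),(.105,y-t,z),(.105,y+t,z),(-.105,y+t,z)],(0,0,255))
    cv2.imwrite(f"pics/ov_{n}.png",a[:,:,::-1])
E
python3 ov.py
```

```text
(no output)
```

View pics/ov_top.png

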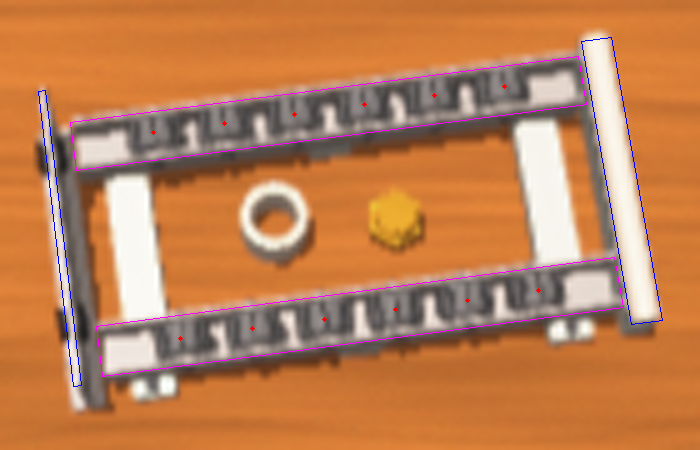

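View pics/ov_side.png

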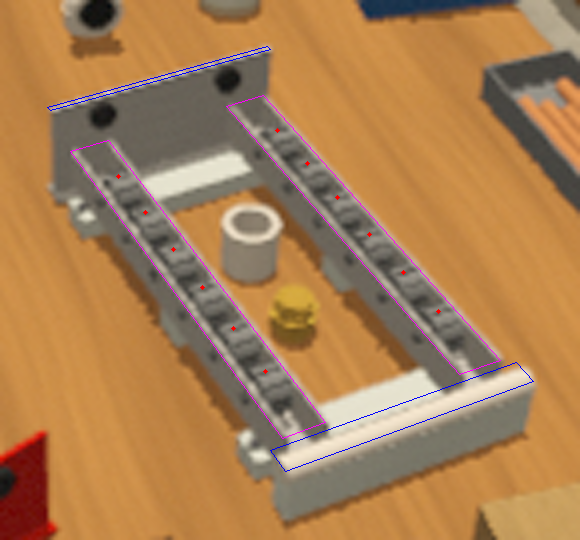

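The projected outline agrees with both pictures to about 2 mm: top-view wheel dots at (153,132)–(538,290), side-view dots on the wheels, steel stop at the far left end and white bar at the right. The sweep goes -y to +y. I close the gripper, line tool y up with the lane, then travel high.

{"fn": "send_rows", "kwargs": {"increments": [{"rz":-7.9,"dx":-4,"gripper":0},{"rz":-7.9,"gripper":0},{"rz":-7.9,"gripper":0},{"rz":-7.9,"gripper":0},{"dx":-30,"dy":-20},{"dx":-30,"dy":-35},{"dx":-30,"dy":-35},{"dx":-30,"dy":-35}], "newtons": 20}}

```text
schema error: expected keys rx, ry, rz, dx, dy, dz, gripper
```

{"fn": "send_rows", "kwargs": {"increments": [{"dx":-10,"dy":-40},{"dx":-10,"dy":-40},{"dx":-10,"dy":-40},{"dy":-40},{"dy":-40},{"dy":-40},{"dy":-40},{"dy":-40}]}}

```text
schema error: expected keys rx, ry, rz, dx, dy, dz, gripper
```

{"fn": "send_rows", "kwargs": {"increments": [{"dy":-40},{"dy":-40},{"dy":-40},{"dy":-40},{"dy":-40},{"dy":-40},{"dy":-30},{}]}}

```text
schema error: expected keys rx, ry, rz, dx, dy, dz, gripper
```

```bash
cat > st.py <<'E'
from h import *
C=np.array([.555,-.053]);th=np.radians(7.5)
o=ctrl.get_obs();p=o["tcp_pos"];d=p[:2]-C;c,s=np.cos(th),np.sin(th)
print("t",round(o["t"],2),"lane mm",((c*d[0]+s*d[1])*1e3).round(1),((-s*d[0]+c*d[1])*1e3).round(1),"tip z",((p[2]-.019)*1e3).round(1),"rot deg",np.degrees(o["ee_rot"]).round(2),"F",o["ft_force"].round(1),"gap",round(o["finger_gap"],3),"q",o["qpos"].round(2))
E
python3 st.py
```

```text
t 0.1 lane mm -229.7 635.8 tip z 230.5 rot deg [-1.7990e+02 -1.0000e-02  1.5595e+02] F [ 0.1 -0.5 -0.2] gap 0.997 q [ 1.04  0.36  1.51  0.    1.27 -0.12]
```

All keys are needed in every row.

{"fn": "send_rows", "kwargs": {"increments": [{"rx":0,"ry":0,"rz":-7.9,"dx":-4,"dy":0,"dz":0,"gripper":0},{"rx":0,"ry":0,"rz":-7.9,"dx":0,"dy":0,"dz":0,"gripper":0},{"rx":0,"ry":0,"rz":-7.9,"dx":0,"dy":0,"dz":0,"gripper":0},{"rx":0,"ry":0,"rz":-7.9,"dx":0,"dy":0,"dz":0,"gripper":0},{"rx":0,"ry":0,"rz":0,"dx":-30,"dy":-20,"dz":0,"gripper":0},{"rx":0,"ry":0,"rz":0,"dx":-30,"dy":-35,"dz":0,"gripper":0},{"rx":0,"ry":0,"rz":0,"dx":-30,"dy":-35,"dz":0,"gripper":0},{"rx":0,"ry":0,"rz":0,"dx":-30,"dy":-35,"dz":0,"gripper":0}], "newtons": 20}}

```text
t: 0.9
tcp_pos: [0.3843, 0.4368, 0.2499]
ee_rot: [-3.141, -0.001, -3.009]
ft_force: [1.1, -0.3, 0.6]
finger_gap: -0.002
```

```bash
python3 st.py
```

```text
t 0.9 lane mm -105.3 507.9 tip z 230.9 rot deg [-1.7997e+02 -4.0000e-02 -1.7241e+02] F [ 1.1 -0.3  0.6] gap -0.002 q [ 0.73  0.33  1.55 -0.    1.26 -0.97]
```

{"fn": "send_rows", "kwargs": {"increments": [{"rx":0,"ry":0,"rz":0,"dx":-10,"dy":-40,"dz":0,"gripper":0},{"rx":0,"ry":0,"rz":0,"dx":-10,"dy":-40,"dz":0,"gripper":0},{"rx":0,"ry":0,"rz":0,"dx":-11,"dy":-40,"dz":0,"gripper":0},{"rx":0,"ry":0,"rz":0,"dx":0,"dy":-40,"dz":0,"gripper":0},{"rx":0,"ry":0,"rz":0,"dx":0,"dy":-40,"dz":0,"gripper":0},{"rx":0,"ry":0,"rz":0,"dx":0,"dy":-40,"dz":0,"gripper":0},{"rx":0,"ry":0,"rz":0,"dx":0,"dy":-40,"dz":0,"gripper":0},{"rx":0,"ry":0,"rz":0,"dx":0,"dy":-40,"dz":0,"gripper":0}]}}

```text
t: 1.7
tcp_pos: [0.456, 0.1233, 0.2501]
ee_rot: [-3.142, -0.0, -3.01]
ft_force: [0.8, -0.5, 0.3]
finger_gap: 0.002
```

{"fn": "send_rows", "kwargs": {"increments": [{"rx":0,"ry":0,"rz":0,"dx":0,"dy":-45,"dz":0,"gripper":0},{"rx":0,"ry":0,"rz":0,"dx":0,"dy":-45,"dz":0,"gripper":0},{"rx":0,"ry":0,"rz":0,"dx":0,"dy":-45,"dz":0,"gripper":0},{"rx":0,"ry":0,"rz":0,"dx":0,"dy":-45,"dz":0,"gripper":0},{"rx":0,"ry":0,"rz":0,"dx":0,"dy":-45,"dz":0,"gripper":0},{"rx":0,"ry":0,"rz":0,"dx":0,"dy":-45,"dz":0,"gripper":0},{"rx":0,"ry":0,"rz":0,"dx":0,"dy":-45,"dz":0,"gripper":0},{"rx":0,"ry":0,"rz":0,"dx":0,"dy":0,"dz":0,"gripper":0}]}}

```text
t: 2.5
tcp_pos: [0.4988, -0.1928, 0.2502]
ee_rot: [-3.138, 0.001, -3.014]
ft_force: [0.5, 1.0, -0.2]
finger_gap: 0.0
```

```bash
python3 st.py
```

```text
t 2.5 lane mm -74.0 -131.2 tip z 231.2 rot deg [-1.7982e+02  5.0000e-02 -1.7271e+02] F [ 0.5  1.  -0.2] gap 0.0 q [-0.5   0.26  1.65 -0.    1.22 -2.19]
```

{"fn": "send_rows", "kwargs": {"increments": [{"rx":0,"ry":0,"rz":0,"dx":1,"dy":-3,"dz":35,"gripper":0},{"rx":0,"ry":0,"rz":0,"dx":0,"dy":0,"dz":35,"gripper":0},{"rx":0,"ry":0,"rz":0,"dx":0,"dy":0,"dz":35,"gripper":0},{"rx":0,"ry":0,"rz":0,"dx":0,"dy":0,"dz":30,"gripper":0},{"rx":0,"ry":0,"rz":0,"dx":0,"dy":0,"dz":15,"gripper":0},{"rx":0,"ry":0,"rz":0,"dx":0,"dy":0,"dz":7,"gripper":0},{"rx":0,"ry":0,"rz":0,"dx":0,"dy":0,"dz":0,"gripper":0},{"rx":0,"ry":0,"rz":0,"dx":0,"dy":0,"dz":0,"gripper":0}]}}

```text
t: 3.3
tcp_pos: [0.4976, -0.1904, 0.094]
ee_rot: [-3.141, 0.001, -3.01]
ft_force: [-0.2, 0.5, 0.9]
finger_gap: 0.001
```

```bash
python3 st.py; python3 - <<'E'
from h import *
im=optics.get_image("side");u0,v0=195,110
cv2.imwrite("pics/s1.png",cv2.resize(im["color"][v0:v0+180,u0:u0+180,::-1],None,fx=3.3,fy=3.3,interpolation=cv2.INTER_CUBIC))
E
```

```text
t 3.3 lane mm -74.8 -128.7 tip z 75.0 rot deg [-1.7997e+02  4.0000e-02 -1.7243e+02] F [-0.2  0.5  0.9] gap 0.001 q [-0.5   0.46  1.82 -0.    0.86 -2.2 ]
```

View pics/s1.png

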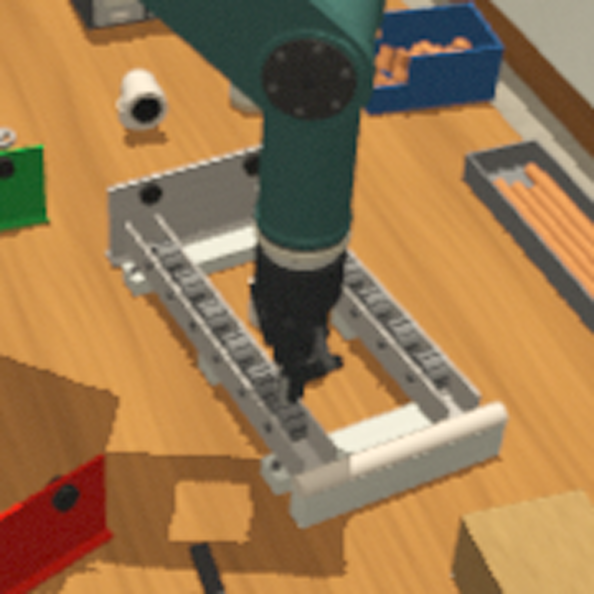

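The fingertips are above the first near wheel at (293,400), centred on the row and clear. I probe down gently for contact.

{"fn": "send_rows", "kwargs": {"increments": [{"rx":0,"ry":0,"rz":0,"dx":0,"dy":-4,"dz":4,"gripper":0},{"rx":0,"ry":0,"rz":0,"dx":0,"dy":0,"dz":4,"gripper":0},{"rx":0,"ry":0,"rz":0,"dx":0,"dy":0,"dz":0.5,"gripper":0},{"rx":0,"ry":0,"rz":0,"dx":0,"dy":0,"dz":0,"gripper":0}]}}

```text
t: 3.75
tcp_pos: [0.4974, -0.1944, 0.0847]
ee_rot: [3.141, -0.0, -3.01]
ft_force: [-0.5, 0.0, 0.4]
finger_gap: -0.001
```

{"fn": "send_rows", "kwargs": {"increments": [{"rx":0,"ry":0,"rz":0,"dx":0,"dy":0,"dz":0.5,"gripper":0},{"rx":0,"ry":0,"rz":0,"dx":0,"dy":0,"dz":0.5,"gripper":0},{"rx":0,"ry":0,"rz":0,"dx":0,"dy":0,"dz":0,"gripper":0}]}}

```text
t: 4.05
tcp_pos: [0.4977, -0.1945, 0.084]
ee_rot: [-3.141, 0.0, -3.01]
ft_force: [-0.2, 0.2, 2.6]
finger_gap: -0.004
```

{"fn": "send_rows", "kwargs": {"increments": [{"rx":0,"ry":0,"rz":0,"dx":0,"dy":0,"dz":0.5,"gripper":0},{"rx":0,"ry":0,"rz":0,"dx":0,"dy":0,"dz":0,"gripper":0}]}}

```text
t: 4.25
tcp_pos: [0.4978, -0.1947, 0.0839]
ee_rot: [-3.141, 0.0, -3.01]
ft_force: [-1.4, -1.1, 7.3]
finger_gap: -0.001
```

```bash
python3 st.py
```

```text
t 4.25 lane mm -75.2 -133.0 tip z 64.9 rot deg [-1.7996e+02  1.0000e-02 -1.7244e+02] F [-1.4 -1.1  7.3] gap -0.001 q [-0.5   0.48  1.82 -0.    0.84 -2.2 ]
```

Contact is at tip z 65 mm, with about 9 N per mm of push. I lift, back off before the first wheel, and sweep at roughly 5 N.

{"fn": "send_rows", "kwargs": {"increments": [{"rx":0,"ry":0,"rz":0,"dx":0,"dy":0,"dz":-4,"gripper":0},{"rx":0,"ry":0,"rz":0,"dx":0,"dy":-15,"dz":0,"gripper":0},{"rx":0,"ry":0,"rz":0,"dx":0,"dy":-12,"dz":0,"gripper":0},{"rx":0,"ry":0,"rz":0,"dx":0,"dy":0,"dz":3.8,"gripper":0},{"rx":0,"ry":0,"rz":0,"dx":0,"dy":0,"dz":0,"gripper":0},{"rx":0,"ry":0,"rz":0,"dx":0,"dy":10,"dz":0,"gripper":0},{"rx":0,"ry":0,"rz":0,"dx":0,"dy":10,"dz":0,"gripper":0},{"rx":0,"ry":0,"rz":0,"dx":0,"dy":10,"dz":0,"gripper":0}]}}

```text
t: 5.05
tcp_pos: [0.4967, -0.1904, 0.084]
ee_rot: [-3.141, -0.001, -3.009]
ft_force: [-2.2, -0.6, 4.6]
finger_gap: 0.003
```

{"fn": "send_rows", "kwargs": {"increments": [{"rx":0,"ry":0,"rz":0,"dx":0,"dy":10,"dz":0,"gripper":0},{"rx":0,"ry":0,"rz":0,"dx":0,"dy":10,"dz":0,"gripper":0},{"rx":0,"ry":0,"rz":0,"dx":0,"dy":10,"dz":0,"gripper":0}]}}

```text
t: 5.35
tcp_pos: [0.493, -0.1603, 0.0835]
ee_rot: [3.141, -0.0, -3.009]
ft_force: [0.4, 0.5, -0.4]
finger_gap: 0.002
```

```bash
python3 st.py
```

```text
t 5.35 lane mm -75.5 -98.2 tip z 64.5 rot deg [ 1.7999e+02 -1.0000e-02 -1.7242e+02] F [ 0.4  0.5 -0.4] gap 0.002 q [-0.45  0.46  1.86  0.    0.82 -2.15]
```

{"fn": "send_rows", "kwargs": {"increments": [{"rx":0,"ry":0,"rz":0,"dx":0,"dy":10,"dz":0,"gripper":0},{"rx":0,"ry":0,"rz":0,"dx":0,"dy":10,"dz":0,"gripper":0},{"rx":0,"ry":0,"rz":0,"dx":0,"dy":10,"dz":0,"gripper":0},{"rx":0,"ry":0,"rz":0,"dx":0,"dy":10,"dz":0,"gripper":0},{"rx":0,"ry":0,"rz":0,"dx":0,"dy":10,"dz":0,"gripper":0},{"rx":0,"ry":0,"rz":0,"dx":0,"dy":10,"dz":0,"gripper":0},{"rx":0,"ry":0,"rz":0,"dx":0,"dy":10,"dz":0,"gripper":0},{"rx":0,"ry":0,"rz":0,"dx":0,"dy":10,"dz":0,"gripper":0}]}}

```text
t: 6.15
tcp_pos: [0.4827, -0.0817, 0.0839]
ee_rot: [-3.141, -0.0, -3.01]
ft_force: [-1.2, 1.1, 3.8]
finger_gap: 0.0
```

```bash
python3 st.py
```

```text
t 6.15 lane mm -75.5 -19.1 tip z 64.9 rot deg [-179.98   -0.   -172.44] F [-1.2  1.1  3.8] gap 0.0 q [-0.31  0.43  1.92 -0.    0.79 -2.01]
```

Steady at about 4 N. I continue to the last wheel.

{"fn": "send_rows", "kwargs": {"increments": [{"rx":0,"ry":0,"rz":0,"dx":0,"dy":10,"dz":0,"gripper":0},{"rx":0,"ry":0,"rz":0,"dx":0,"dy":10,"dz":0,"gripper":0},{"rx":0,"ry":0,"rz":0,"dx":0,"dy":10,"dz":0,"gripper":0},{"rx":0,"ry":0,"rz":0,"dx":0,"dy":10,"dz":0,"gripper":0},{"rx":0,"ry":0,"rz":0,"dx":0,"dy":10,"dz":0,"gripper":0},{"rx":0,"ry":0,"rz":0,"dx":0,"dy":10,"dz":0,"gripper":0},{"rx":0,"ry":0,"rz":0,"dx":0,"dy":10,"dz":0,"gripper":0},{"rx":0,"ry":0,"rz":0,"dx":0,"dy":10,"dz":0,"gripper":0}]}}

```text
t: 6.95
tcp_pos: [0.4721, -0.0022, 0.0833]
ee_rot: [3.142, -0.0, -3.01]
ft_force: [0.4, -1.4, -0.8]
finger_gap: -0.002
```

{"fn": "send_rows", "kwargs": {"increments": [{"rx":0,"ry":0,"rz":0,"dx":0,"dy":10,"dz":0,"gripper":0},{"rx":0,"ry":0,"rz":0,"dx":0,"dy":10,"dz":0,"gripper":0},{"rx":0,"ry":0,"rz":0,"dx":0,"dy":10,"dz":0,"gripper":0},{"rx":0,"ry":0,"rz":0,"dx":0,"dy":10,"dz":0,"gripper":0},{"rx":0,"ry":0,"rz":0,"dx":0,"dy":10,"dz":0,"gripper":0},{"rx":0,"ry":0,"rz":0,"dx":0,"dy":10,"dz":0,"gripper":0}]}}

```text
t: 7.55
tcp_pos: [0.4643, 0.057, 0.0839]
ee_rot: [-3.141, -0.0, -3.01]
ft_force: [-2.0, -0.1, 11.4]
finger_gap: -0.001
```

```bash
python3 st.py
```

```text
t 7.55 lane mm -75.6 120.9 tip z 64.9 rot deg [-1.7998e+02 -1.0000e-02 -1.7243e+02] F [-2.  -0.1 11.4] gap -0.001 q [-0.03  0.41  1.97 -0.    0.77 -1.73]
```

{"fn": "send_rows", "kwargs": {"increments": [{"rx":0,"ry":0,"rz":0,"dx":0,"dy":10,"dz":-0.5,"gripper":0},{"rx":0,"ry":0,"rz":0,"dx":0,"dy":10,"dz":0,"gripper":0},{"rx":0,"ry":0,"rz":0,"dx":0,"dy":8,"dz":0,"gripper":0},{"rx":0,"ry":0,"rz":0,"dx":0,"dy":0,"dz":-15,"gripper":0},{"rx":0,"ry":0,"rz":0,"dx":0,"dy":0,"dz":-45,"gripper":0},{"rx":0,"ry":0,"rz":0,"dx":0,"dy":0,"dz":-45,"gripper":0},{"rx":0,"ry":0,"rz":0,"dx":0,"dy":0,"dz":-25,"gripper":0},{"rx":0,"ry":0,"rz":0,"dx":0,"dy":0,"dz":0,"gripper":0}]}}

```text
t: 8.35
tcp_pos: [0.4634, 0.0846, 0.2176]
ee_rot: [-3.141, 0.008, -3.01]
ft_force: [0.0, -0.1, -0.4]
finger_gap: -0.002
```

```bash
python3 st.py; python3 - <<'E'
from h import *
import pickle
a=pickle.load(open("top.pkl","rb"))["color"];b=optics.get_image("top")["color"]
sa=pickle.load(open("side.pkl","rb"))["color"];sb=optics.get_image("side")["color"]
f=lambda i,u,v,w,h,s:cv2.resize(i[v:v+h,u:u+w,::-1],None,fx=s,fy=s,interpolation=cv2.INTER_CUBIC)
L=np.vstack([f(x,215,155,140,45,2.85) for x in(a,b)])
R=[f(x,225,165,80,100,4.9) for x in(sa,sb)]
t=np.hstack(R);L=cv2.resize(L,(392,int(L.shape[0]*392/L.shape[1])))
cv2.imwrite("pics/cmp.png",t[:600,:800])
E
```

```text
t 8.35 lane mm -72.8 148.4 tip z 198.6 rot deg [-179.95    0.44 -172.44] F [ 0.  -0.1 -0.4] gap -0.002 q [ 0.03  0.21  1.83 -0.    1.1  -1.67]
```

View pics/cmp.png

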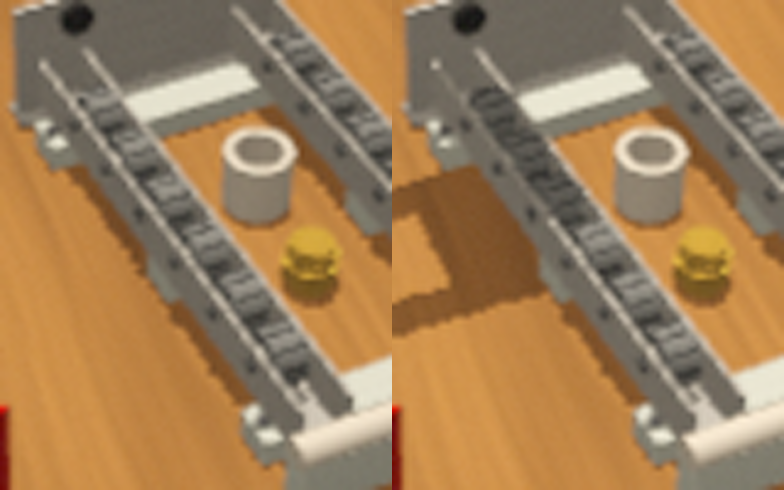

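The picture is side view, before on the left and after on the right. Coupling and nipple are in place; the wheel changes are hard to judge under the arm's shadow. I'll compare numerically once the arm is away. Next is the far row.

{"fn": "send_rows", "kwargs": {"increments": [{"rx":0,"ry":0,"rz":0,"dx":-19,"dy":-40,"dz":0,"gripper":0},{"rx":0,"ry":0,"rz":0,"dx":-19,"dy":-40,"dz":0,"gripper":0},{"rx":0,"ry":0,"rz":0,"dx":-19,"dy":-40,"dz":0,"gripper":0},{"rx":0,"ry":0,"rz":0,"dx":-19,"dy":-40,"dz":0,"gripper":0},{"rx":0,"ry":0,"rz":0,"dx":-19,"dy":-40,"dz":0,"gripper":0},{"rx":0,"ry":0,"rz":0,"dx":-19,"dy":-40,"dz":0,"gripper":0},{"rx":0,"ry":0,"rz":0,"dx":-19,"dy":-40,"dz":0,"gripper":0},{"rx":0,"ry":0,"rz":0,"dx":-17,"dy":0,"dz":0,"gripper":0}]}}

```text
t: 9.25
tcp_pos: [0.6468, -0.1788, 0.2111]
ee_rot: [-3.14, -0.002, -3.014]
ft_force: [-0.3, 0.1, -0.2]
finger_gap: -0.002
```

{"fn": "send_rows", "kwargs": {"increments": [{"rx":0,"ry":0,"rz":0,"dx":0,"dy":0,"dz":30,"gripper":0},{"rx":0,"ry":0,"rz":0,"dx":0,"dy":0,"dz":40,"gripper":0},{"rx":0,"ry":0,"rz":0,"dx":0,"dy":0,"dz":30,"gripper":0},{"rx":0,"ry":0,"rz":0,"dx":0,"dy":0,"dz":15,"gripper":0},{"rx":0,"ry":0,"rz":0,"dx":0,"dy":0,"dz":0,"gripper":0},{"rx":0,"ry":0,"rz":0,"dx":0,"dy":0,"dz":0,"gripper":0}]}}

```text
t: 9.85
tcp_pos: [0.6464, -0.1737, 0.099]
ee_rot: [3.142, -0.0, -3.01]
ft_force: [0.1, -0.5, -0.2]
finger_gap: 0.001
```

```bash
python3 st.py
```

```text
t 9.85 lane mm 74.9 -131.6 tip z 80.0 rot deg [ 1.8000e+02 -2.0000e-02 -1.7245e+02] F [ 0.1 -0.5 -0.2] gap 0.001 q [-0.37  0.61  1.49 -0.    1.04 -2.07]
```

Over the first far wheel; I probe again for contact here.

{"fn": "send_rows", "kwargs": {"increments": [{"rx":0,"ry":0,"rz":0,"dx":0,"dy":0,"dz":7,"gripper":0},{"rx":0,"ry":0,"rz":0,"dx":0,"dy":0,"dz":6,"gripper":0},{"rx":0,"ry":0,"rz":0,"dx":0,"dy":0,"dz":1,"gripper":0},{"rx":0,"ry":0,"rz":0,"dx":0,"dy":0,"dz":0.5,"gripper":0},{"rx":0,"ry":0,"rz":0,"dx":0,"dy":0,"dz":0,"gripper":0}]}}

```text
t: 10.35
tcp_pos: [0.6463, -0.1738, 0.0848]
ee_rot: [-3.141, 0.0, -3.01]
ft_force: [-0.7, 0.5, -0.6]
finger_gap: -0.002
```

{"fn": "send_rows", "kwargs": {"increments": [{"rx":0,"ry":0,"rz":0,"dx":0,"dy":0,"dz":0.5,"gripper":0},{"rx":0,"ry":0,"rz":0,"dx":0,"dy":0,"dz":0,"gripper":0}]}}

```text
t: 10.55
tcp_pos: [0.6463, -0.1738, 0.0842]
ee_rot: [-3.141, 0.0, -3.01]
ft_force: [-0.6, -0.5, 0.9]
finger_gap: -0.001
```

{"fn": "send_rows", "kwargs": {"increments": [{"rx":0,"ry":0,"rz":0,"dx":0,"dy":0,"dz":-4,"gripper":0},{"rx":0,"ry":0,"rz":0,"dx":0,"dy":-15,"dz":0,"gripper":0},{"rx":0,"ry":0,"rz":0,"dx":0,"dy":-12,"dz":0,"gripper":0},{"rx":0,"ry":0,"rz":0,"dx":0,"dy":0,"dz":4.6,"gripper":0},{"rx":0,"ry":0,"rz":0,"dx":0,"dy":0,"dz":0,"gripper":0},{"rx":0,"ry":0,"rz":0,"dx":0,"dy":10,"dz":0,"gripper":0},{"rx":0,"ry":0,"rz":0,"dx":0,"dy":10,"dz":0,"gripper":0},{"rx":0,"ry":0,"rz":0,"dx":0,"dy":10,"dz":0,"gripper":0}]}}

```text
t: 11.35
tcp_pos: [0.6454, -0.1697, 0.0841]
ee_rot: [-3.141, -0.001, -3.009]
ft_force: [-1.1, -0.4, 2.9]
finger_gap: 0.001
```

{"fn": "send_rows", "kwargs": {"increments": [{"rx":0,"ry":0,"rz":0,"dx":0,"dy":10,"dz":0,"gripper":0},{"rx":0,"ry":0,"rz":0,"dx":0,"dy":10,"dz":0,"gripper":0},{"rx":0,"ry":0,"rz":0,"dx":0,"dy":10,"dz":0,"gripper":0},{"rx":0,"ry":0,"rz":0,"dx":0,"dy":10,"dz":0,"gripper":0},{"rx":0,"ry":0,"rz":0,"dx":0,"dy":10,"dz":0,"gripper":0}]}}

```text
t: 11.85
tcp_pos: [0.6392, -0.1206, 0.084]
ee_rot: [-3.141, -0.0, -3.009]
ft_force: [-1.4, 0.0, 5.1]
finger_gap: 0.003
```

```bash
python3 st.py
```

```text
t 11.85 lane mm 74.7 -78.0 tip z 65.0 rot deg [-179.95   -0.   -172.43] F [-1.4  0.   5.1] gap 0.003 q [-0.29  0.6   1.55 -0.    0.99 -1.99]
```

{"fn": "send_rows", "kwargs": {"increments": [{"rx":0,"ry":0,"rz":0,"dx":0,"dy":10,"dz":0,"gripper":0},{"rx":0,"ry":0,"rz":0,"dx":0,"dy":10,"dz":0,"gripper":0},{"rx":0,"ry":0,"rz":0,"dx":0,"dy":10,"dz":0,"gripper":0},{"rx":0,"ry":0,"rz":0,"dx":0,"dy":10,"dz":0,"gripper":0},{"rx":0,"ry":0,"rz":0,"dx":0,"dy":10,"dz":0,"gripper":0}]}}

```text
t: 12.35
tcp_pos: [0.6326, -0.0712, 0.084]
ee_rot: [-3.141, -0.0, -3.01]
ft_force: [-2.4, -0.8, 4.0]
finger_gap: -0.002
```

{"fn": "send_rows", "kwargs": {"increments": [{"rx":0,"ry":0,"rz":0,"dx":0,"dy":10,"dz":0,"gripper":0},{"rx":0,"ry":0,"rz":0,"dx":0,"dy":10,"dz":0,"gripper":0},{"rx":0,"ry":0,"rz":0,"dx":0,"dy":10,"dz":0,"gripper":0},{"rx":0,"ry":0,"rz":0,"dx":0,"dy":10,"dz":0,"gripper":0},{"rx":0,"ry":0,"rz":0,"dx":0,"dy":10,"dz":0,"gripper":0}]}}

```text
t: 12.85
tcp_pos: [0.626, -0.0216, 0.084]
ee_rot: [-3.141, -0.0, -3.01]
ft_force: [-1.5, -0.5, 4.3]
finger_gap: 0.0
```

{"fn": "send_rows", "kwargs": {"increments": [{"rx":0,"ry":0,"rz":0,"dx":0,"dy":10,"dz":0,"gripper":0},{"rx":0,"ry":0,"rz":0,"dx":0,"dy":10,"dz":0,"gripper":0},{"rx":0,"ry":0,"rz":0,"dx":0,"dy":10,"dz":0,"gripper":0},{"rx":0,"ry":0,"rz":0,"dx":0,"dy":10,"dz":0,"gripper":0},{"rx":0,"ry":0,"rz":0,"dx":0,"dy":10,"dz":0,"gripper":0}]}}

```text
t: 13.35
tcp_pos: [0.6194, 0.028, 0.084]
ee_rot: [-3.141, -0.0, -3.01]
ft_force: [-1.4, -0.6, 5.4]
finger_gap: 0.002
```

{"fn": "send_rows", "kwargs": {"increments": [{"rx":0,"ry":0,"rz":0,"dx":0,"dy":10,"dz":0,"gripper":0},{"rx":0,"ry":0,"rz":0,"dx":0,"dy":10,"dz":0,"gripper":0},{"rx":0,"ry":0,"rz":0,"dx":0,"dy":10,"dz":0,"gripper":0},{"rx":0,"ry":0,"rz":0,"dx":0,"dy":10,"dz":0,"gripper":0},{"rx":0,"ry":0,"rz":0,"dx":0,"dy":10,"dz":0,"gripper":0}]}}

```text
t: 13.85
tcp_pos: [0.6129, 0.0776, 0.084]
ee_rot: [-3.141, -0.0, -3.01]
ft_force: [-1.5, -0.3, 5.2]
finger_gap: 0.002
```

```bash
python3 st.py
```

```text
t 13.85 lane mm 74.4 122.0 tip z 65.0 rot deg [-1.7997e+02 -1.0000e-02 -1.7244e+02] F [-1.5 -0.3  5.2] gap 0.002 q [ 0.01  0.57  1.63 -0.    0.95 -1.69]
```

{"fn": "send_rows", "kwargs": {"increments": [{"rx":0,"ry":0,"rz":0,"dx":0,"dy":10,"dz":0,"gripper":0},{"rx":0,"ry":0,"rz":0,"dx":0,"dy":10,"dz":0,"gripper":0},{"rx":0,"ry":0,"rz":0,"dx":0,"dy":8,"dz":0,"gripper":0},{"rx":0,"ry":0,"rz":0,"dx":0,"dy":0,"dz":-15,"gripper":0},{"rx":0,"ry":0,"rz":0,"dx":0,"dy":0,"dz":-45,"gripper":0},{"rx":0,"ry":0,"rz":0,"dx":0,"dy":0,"dz":-45,"gripper":0},{"rx":0,"ry":0,"rz":0,"dx":0,"dy":0,"dz":-45,"gripper":0},{"rx":0,"ry":0,"rz":0,"dx":0,"dy":0,"dz":-15,"gripper":0}]}}

```text
t: 14.65
tcp_pos: [0.6121, 0.1047, 0.2551]
ee_rot: [-3.141, 0.009, -3.01]
ft_force: [1.5, -0.3, 0.3]
finger_gap: -0.003
```

{"fn": "send_rows", "kwargs": {"increments": [{"rx":0,"ry":0,"rz":0,"dx":20,"dy":40,"dz":0,"gripper":0},{"rx":0,"ry":0,"rz":0,"dx":20,"dy":40,"dz":0,"gripper":0},{"rx":0,"ry":0,"rz":0,"dx":20,"dy":40,"dz":0,"gripper":0},{"rx":0,"ry":0,"rz":0,"dx":20,"dy":40,"dz":0,"gripper":0},{"rx":0,"ry":0,"rz":0,"dx":20,"dy":40,"dz":0,"gripper":0},{"rx":0,"ry":0,"rz":0,"dx":20,"dy":40,"dz":0,"gripper":0},{"rx":0,"ry":0,"rz":0,"dx":20,"dy":40,"dz":0,"gripper":0},{"rx":0,"ry":0,"rz":0,"dx":20,"dy":40,"dz":0,"gripper":0}]}}

```text
t: 15.45
tcp_pos: [0.4078, 0.4022, 0.2496]
ee_rot: [3.141, 0.001, -3.01]
ft_force: [0.6, 0.9, -0.8]
finger_gap: -0.0
```

{"fn": "send_rows", "kwargs": {"increments": [{"rx":0,"ry":0,"rz":0,"dx":30,"dy":30,"dz":0,"gripper":0},{"rx":0,"ry":0,"rz":0,"dx":30,"dy":30,"dz":0,"gripper":0},{"rx":0,"ry":0,"rz":0,"dx":30,"dy":30,"dz":0,"gripper":0},{"rx":0,"ry":0,"rz":0,"dx":20,"dy":30,"dz":0,"gripper":0},{"rx":0,"ry":0,"rz":0,"dx":0,"dy":0,"dz":0,"gripper":0}]}}

```text
t: 15.95
tcp_pos: [0.2811, 0.5083, 0.2495]
ee_rot: [3.139, 0.0, -3.006]
ft_force: [0.7, -0.7, 0.7]
finger_gap: 0.001
```

```bash
python3 st.py; cat > cmp.py <<'E'
from h import *
import pickle
C=np.array([.555,-.053]);th=np.radians(7.5)
def W(x,y,z): return [C[0]+x*np.cos(th)-y*np.sin(th),C[1]+x*np.sin(th)+y*np.cos(th),z]
rows=[]
for n in("top","side"):
    A=pickle.load(open(n+".pkl","rb"));B=optics.get_image(n)
    a,b=[cv2.cvtColor(i["color"],cv2.COLOR_RGB2GRAY).astype("f4") for i in(A,B)]
    for x in(-.075,.075):
        d=[]
        for k in range(6):
            u,v=proj(A,W(x,-.125+.05*k,.06)).round().astype(int);s=np.s_[v-4:v+5,u-4:u+5]
            d.append(float(np.abs(a[s]-b[s]).mean().round(1)))
        print(n,x,d)
        # rectified strip at wheel-top height, lane coordinates, before over after
        X,Y=np.meshgrid(np.arange(x+.02,x-.02,-1/2400),np.arange(-.16,.16,1/2400),indexing="ij")
        P=np.array([[*W(p,q,.065),1] for p,q in zip(X.ravel(),Y.ravel())])@np.linalg.inv(A["world_from_camera"]).T
        q=P[:,:3]@A["intrinsics"].T;q=(q[:,:2]/q[:,2:]).reshape(*X.shape,2).astype("f4")
        for i in(A,B): rows.append(cv2.remap(i["color"],q[...,0],q[...,1],cv2.INTER_CUBIC))
        rows.append(np.full((4,X.shape[1],3),255,np.uint8))
    # background difference
    D=np.abs(a-b); print(n,"changed px",int((D>25).sum()))
o=np.vstack(rows);cv2.imwrite("pics/strips.png",cv2.resize(o,(760,590))[:,:,::-1])
E
python3 cmp.py
```

```text
t 15.95 lane mm -198.3 592.2 tip z 230.5 rot deg [ 179.87    0.   -172.23] F [ 0.7 -0.7  0.7] gap 0.001 q [ 0.95  0.33  1.56  0.    1.25 -0.76]
top -0.075 [9.800000190734863, 10.300000190734863, 10.399999618530273, 10.800000190734863, 10.0, 13.800000190734863]
top 0.075 [7.5, 8.699999809265137, 6.800000190734863, 8.5, 7.599999904632568, 8.199999809265137]
top changed px 14511
side -0.075 [10.800000190734863, 10.100000381469727, 8.100000381469727, 8.399999618530273, 8.5, 10.199999809265137]
side 0.075 [5.599999904632568, 7.400000095367432, 5.5, 4.800000190734863, 5.099999904632568, 5.800000190734863]
side changed px 3053
```

View pics/strips.png

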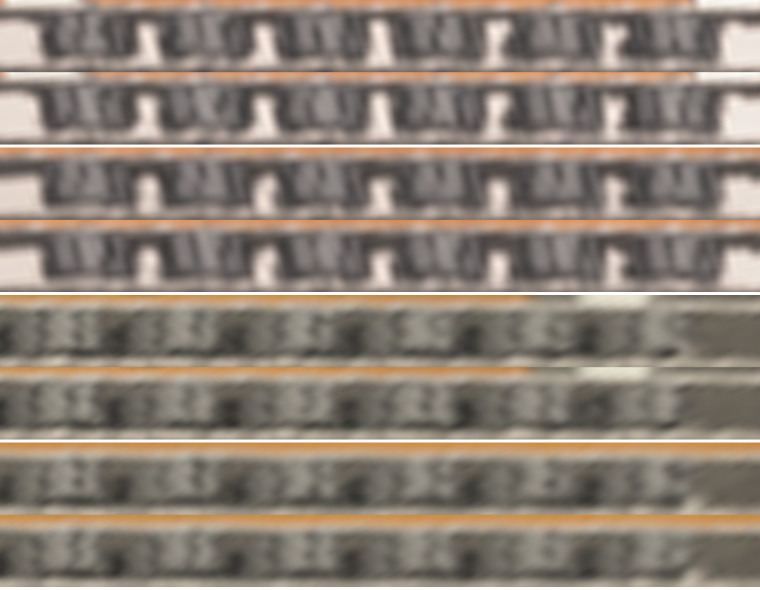

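All twelve before/after strips look different: slots shifted, for example near wheel 1 at (85,35) against (85,105). A static reference shows how much of that is noise.

```bash
python3 - <<'E'
from h import *
import pickle
C=np.array([.555,-.053]);th=np.radians(7.5)
def W(x,y,z): return [C[0]+x*np.cos(th)-y*np.sin(th),C[1]+x*np.sin(th)+y*np.cos(th),z]
for n in("top","side"):
    A=pickle.load(open(n+".pkl","rb"));B=optics.get_image(n);B2=optics.get_image(n)
    g=[cv2.cvtColor(i["color"],cv2.COLOR_RGB2GRAY).astype("f4") for i in(A,B,B2)]
    P=lambda p:proj(A,p).round().astype(int)
    f=lambda i,j,p:(lambda uv:float(np.abs(g[i]-g[j])[uv[1]-4:uv[1]+5,uv[0]-4:uv[0]+5].mean().round(1)))(P(p))
    print(n,"noise now/now wheels",[f(1,2,W(x,-.125+.05*k,.06)) for x in(-.075,.075) for k in range(6)])
    print(" static before/after: coupling,nipple,entry ends,stop ends,row ends",[f(0,1,p) for p in([.555,-.003,.045],[.554,-.085,.03],W(-.09,-.198,.054),W(.09,-.198,.054),W(-.09,.198,.09),W(.09,.198,.09),W(-.075,-.17,.057),W(.075,-.17,.057))])
    D=np.abs(cv2.GaussianBlur(g[0],(0,0),1)-cv2.GaussianBlur(g[1],(0,0),1))>14
    k,l,st,ce=cv2.connectedComponentsWithStats(D.astype(np.uint8))
    print(" changed blobs",[st[i].tolist() for i in range(1,k) if st[i,4]>12])
E
```

```text
top noise now/now wheels [0.6000000238418579, 0.699999988079071, 0.6000000238418579, 0.6000000238418579, 0.699999988079071, 0.6000000238418579, 0.699999988079071, 0.6000000238418579, 0.800000011920929, 0.699999988079071, 0.699999988079071, 0.6000000238418579]
 static before/after: coupling,nipple,entry ends,stop ends,row ends [2.5, 2.5, 2.0999999046325684, 2.0, 2.5, 2.700000047683716, 2.5, 2.5999999046325684]
 changed blobs [[0, 178, 236, 206, 14669], [0, 217, 6, 9, 34], [22, 223, 27, 16, 202], [42, 225, 7, 7, 32], [0, 239, 77, 132, 2784], [20, 240, 9, 11, 49], [199, 264, 65, 39, 594], [277, 287, 4, 10, 24], [263, 288, 8, 10, 46], [268, 297, 7, 6, 24], [301, 300, 8, 6, 19], [34, 307, 6, 7, 33], [87, 308, 23, 29, 96], [250, 309, 4, 5, 16], [301, 308, 11, 19, 76], [292, 312, 10, 8, 51], [276, 319, 6, 6, 18], [109, 321, 20, 27, 161], [248, 325, 5, 5, 13], [245, 340, 5, 3, 13], [282, 348, 5, 6, 18], [269, 358, 6, 4, 19], [237, 360, 11, 18, 88], [229, 365, 6, 11, 23], [265, 364, 15, 20, 143], [240, 368, 13, 16, 60], [56, 372, 7, 12, 58], [47, 377, 6, 7, 19]]
side noise now/now wheels [0.8
[... 158 characters left out ...]
re/after: coupling,nipple,entry ends,stop ends,row ends [0.699999988079071, 0.8999999761581421, 0.699999988079071, 0.699999988079071, 0.800000011920929, 1.0, 3.200000047683716, 1.5]
 changed blobs [[17, 0, 3, 28, 38], [45, 0, 4, 4, 15], [0, 2, 13, 151, 534], [149, 8, 16, 11, 143], [129, 29, 38, 55, 749], [153, 42, 15, 41, 367], [49, 62, 8, 12, 69], [157, 81, 5, 6, 18], [0, 102, 9, 55, 168], [49, 122, 13, 22, 169], [112, 130, 53, 46, 710], [163, 135, 24, 25, 289], [28, 154, 4, 10, 15], [91, 161, 12, 17, 40], [112, 163, 9, 27, 110], [137, 176, 14, 5, 50], [0, 179, 67, 14, 360], [135, 185, 24, 42, 364], [112, 193, 7, 10, 37], [53, 204, 18, 13, 76], [21, 248, 60, 15, 334], [108, 269, 21, 7, 74]]
```

All twelve wheels changed well above the static level (top view 7–14 against about 2.5; side view 5–11 against about 1). The loose parts between the rows are unchanged. I hand in.

```bash
python3 -c "
from plant import ctrl
print(ctrl.hand_in())"
```

```text
the job is handed in; nothing more can be done
None
```

I ran the closed fingertips along both rows, from the entry bar (right, -y) to the steel stop (left, +y), and all twelve wheels appear to have turned. The near row went first, then the far row. Then I lifted clear, moved the arm away and handed the job in at about 16 s.

- **Pressing:** the push was mostly 3–5 N, with the highest reading 11 N on the last near wheel, where I eased off by 0.5 mm. Force was only read at the end of each move call, so brief peaks in between were not seen.
- **Wheels turned:** every wheel patch changed in both cameras, 7–14 grey levels from the top against about 2.5 for fixed parts, and 5–11 from the side against about 1 (one row end read 3.2).
- **Things left alone:** the coupling and nipple match the starting pictures. The other changed areas fall around the arm and its shadow; I did not check each of the other loose things one by one.
- **Not confirmed:** I did not measure the turn angle or its direction for each wheel. I infer about 1 rad towards the stop from the contact travel. The view just after the near row was in the arm's shadow and showed nothing either way; the later comparison settled it.

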